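# Start a firing on the kiln controller

## Task

Start the glaze firing from the kiln controller on the bench: switch it on by pressing the raised half of its mains rocker fully down, then press the round programme key well down and let it spring back, and last press and release the start key, the big triangle pointing right. Do it all with light presses of the fingertips. Touch no other key, do not pick up or shift the controller or the things standing round it, and finish with the hand clear.

Things in the scene. Friction and masses are not known exactly. Their poses are not given: they have to be found in the camera images.
- console: kiln controller: loose grey desk console, about 3 kg, 190 deep (x), 260 wide (y), panel sloping from 40 high at the near edge (robot side) to 80 at the far edge (12 degrees). Origin: centre of underside; x towards the high edge, y left, z up. Lower half: black keys 10 proud, left to right round programme, two small arrows, square stop, big triangle start. Upper half: display left, mains rocker right
- mains (a joint): mains rocker, black, 44 long (up the slope) by 28 wide, hinged across its middle about 6 off the panel: 0 = off, its far half (towards the high edge) standing about 3 higher than level; 0.24 rad = on, that far half down. It is stiff (about 2 N at the middle of the far half) and stays where it is left; past 0.17 it counts as on
- mains_far (a point): the middle of the top face of the rocker's far half (the half to press), 17 mm from the hinge; it moves with the rocker and is pressed slowly about 4 mm down to switch on, against a slightly springy stop
- prog (a joint): programme key, pressed depth in m: 0 = up, 0.0055 = fully down; it counts as pressed above 0.0028. Spring: 1.2 N to start, 4 N where it counts, about 6.7 N fully down
- prog_top (a point): the middle of the top of the programme key, round, 24 in diameter; the leftmost key; its x axis points up the panel's slope, y to the left as the robot sees it, z straight out of the panel; keys travel 5.5 mm straight into the panel
- start (a joint): start key, pressed depth in m, as for the programme key
- start_top (a point): the middle of the top of the start key, a triangle some 31 by 36 with one corner pointing right, the rightmost and largest key; its x axis points up the panel's slope, y to the left as the robot sees it, z straight out of the panel
- up (a joint): up-arrow key, pressed depth in m (leave alone)
- up_top (a point): middle of the top of the up-arrow key, a triangle some 25 across pointing up the slope, 53 to the right of the programme key and 24 further up the slope
- down (a joint): down-arrow key, pressed depth in m (leave alone)
- down_top (a point): middle of the top of the down-arrow key, a triangle some 25 across pointing down the slope, 53 to the right of the programme key and 22 further down the slope
- stop (a joint): stop key, pressed depth in m (leave alone)
- stop_top (a point): middle of the top of the stop key, a square of 21, 56 to the left of the start key
- jar: closed white glaze jar, 82 in diameter, 105 tall, beside or behind the controller; origin under its centre (leave alone)
- bowl: pale biscuit-fired bowl, 132 across the rim, 55 tall, beside or behind the controller; origin under its centre (leave alone)
- can: dark drinks can, 66 in diameter, 115 tall, beside or behind the controller; origin under its centre (leave alone)
- prop_short: white kiln prop (hollow post), 42 in diameter, 50 tall, behind the controller; origin under its centre (leave alone)
- prop_tall: white kiln prop (hollow post), 42 in diameter, 76 tall, behind the controller; origin under its centre (leave alone)
- tape: roll of masking tape lying flat, 80 in diameter, 20 tall, behind the controller; origin under its centre (leave alone)
- jar_lid: white jar lid lying flat, 86 in diameter, 14 tall, in front of the controller; origin under its centre (leave alone)
- foam_brush: foam brush lying flat, 168 long, 44 wide, 18 tall, left of the controller; origin under its centre line, 16 from its middle towards the foam end (leave alone)

How it is judged:
By the outcome, as a careful person would: the job done as asked, in the order asked, and still so for the second after the job is handed in, with the robot touching nothing.
It also fails if it takes over 45 s, if anything falls off the work surface, if the arm or the gripper's body presses on something with over 40 N, if the wrist force passes 120 N, or if a joint passes its speed limit or range.

## Robot

A 7-joint arm with a two-finger parallel gripper is mounted at the origin on the work surface. World frame = base frame: x ahead of the robot, y to its left, z up, the work surface at z = 0. Lengths are in m, angles in rad, forces in N, time in s.
With the tool pointing down it reaches from about 0.4 to 0.85 m from the base axis. Payload 10.4 kg.
Tool frame: the origin (TCP) lies between the finger pads; the fingertips stand manip.finger_overhang ahead of it and the grasp point (between the pads) lies 11 mm behind it (manip.finger_overhang is the distance from the TCP to the fingertips, in m); x points along the fingers, z is the direction in which the jaws open and shut, and the axes are right-handed (so a half turn about x gives the same grasp; the last joint's range is limited). The gripper opens to 85 mm and grips with 20 to 120 N. Pads are 22 mm wide; open, the fingers measure 114 mm over their backs; the gripper's body (76 mm by 85 mm) begins 54 mm behind the grasp point. The pads swing forward as they close: fully open they stand 13 mm farther back than shut.
Start: joints at [1.323, 0.332, -0.065, 1.46, 0.022, 1.35, -0.088], TCP at [0.139, -0.609, 0.239] pointing down, gripper open.
Joint ranges: [-2.6, 2.6], [-0.5, 2.12], [-1.47, 1.34], [0.16, 2.42], [-1.27, 4.41], [0.06, 2.06], [-2.6, 2.6]. Speed limits (rad/s): [2.22, 2.22, 2.79, 2.79, 3.14, 3.14, 3.14].

## Interface

Orientations are given as a unit quaternion [x, y, z, w].
In Python, from workcell import get_obs, camera, workorder, manip gives the robot as it stands. The module is installed in compiled form; this text tells all that it offers.
- The arm moves only by the tool play_rows, never from a script. Its argument "increments" is text: rows parted by semicolons, each of 4 numbers parted by spaces: the shift along the tool's x, y, z in m, then the turn about the tool's x in rad. A call has 1 to 20 rows; each row shifts and turns the pose as measured when the row begins, along the tool's axes as they then stand; what a row does not reach is not made up. A row lasts 1/10 s, in which the tool goes at most 50 mm and 8.59 degrees, less where a joint would pass 70% of its speed; a pose out of reach is approached as far as the arm can. A call is refused whole if a number of a shift passes 0.05 or a number of a turn 0.15, either way. A call with a gripper value outside its range is refused whole. "hand" is the gripper command: -1 is fully open, 1 is shut, values between are in proportion, set as the call begins (left out, the last holds). The fingers move at their own pace and stop on an object; "squeeze" is the grip in N (left out, the last holds). Time passes only in rows, so rows that do not move let the fingers close. It gives the time, the measured TCP pose, the force and the opening at its end, in the units of the state.
- get_obs(): the state, without advancing time (a new reading comes with each control period).
- camera(name): name is "side" or "top" or "wrist"; returns a dict with "img" (400x640x3 uint8, blue, green, red), "fov_y" (degrees; the focal length in pixels is half the picture's height over the tangent of half this angle, whatever the lens; pixels are square), "cx", "cy" (the principal point, pixels), "distortion" ([k1, k2, p1, p2, k3] as OpenCV has them; the pictures are not rectified), "R" (3x3) and "t" (3): a world point X has camera coordinates R X + t; the wrist camera has in their place "tool_from_camera" (4x4, takes a point from camera to tool coordinates, whose origin is the TCP and whose axes are the tool frame's). Camera axes: x right, y down, z forward; pixel columns grow to the right and rows downward; lengths in m; the calibration is good to about 2 mm. A picture is of the moment at which its call begins: read the wrist's pose just before it. There is no depth.
- workorder.hand_in(): hands the job in, once; it reports no verdict.
The state is a dict: "clock": time; "joint_pos": joint angles; "joint_velocities": joint speeds; "tau": joint torques, N m; "position": TCP position; "ee_rot": TCP orientation; "ft_force": force on the tool from outside, world axes, zero at the start; "torque": the same for the moment, N m; "grip_width": opening from 0.0 (shut) to 1.0 (fully open).
Only numpy, scipy, OpenCV 4.12 (cv2) and the standard library are available. Lean on these libraries where they do the work, as an engineer would, in place of code of your own. Each camera call takes 0.05 s, during which the arm holds its last target.

## Working session

There is one attempt and no reset: what is moved stays moved. The work goes in short steps, Python scripts to look and compute and a tool call to move; the robot and the scene stay as the last step left them, time stands still between calls to the robot, and variables do not carry over. Pictures are saved under pics/ and viewed, and the job is handed in when it is done.

Besides the shell and the picture viewer there is one more tool, called after "Request:" as a command line: name --argument value ..., lists and objects as JSON in quotes. play_rows: Moves the arm, as the interface text tells. Its arguments: {"type":"object","properties":{"increments":{"type":"string"},"hand":{"type":"number"},"squeeze":{"type":"number"}},"required":["increments"]}

```bash
mkdir -p pics; ls
python3 - <<'E'
from workcell import get_obs, camera, workorder, manip
import cv2
o=get_obs(); print({k:(v if not hasattr(v,'round') else v) for k,v in o.items()}); print(manip.finger_overhang, [a for a in dir(manip) if a[0]!='_'])
for n in ("side","top","wrist"):
    c=camera(n); cv2.imwrite(f"pics/{n}0.png",c["img"]); print(n,{k:v for k,v in c.items() if k!="img"})
E
```

```text
pics
{'clock': 0.0, 'joint_pos': array([ 1.32338343,  0.33288342, -0.06471427,  1.46094719,  0.02158339,
        1.34988935, -0.08850774]), 'joint_velocities': array([ 6.57689673e-06,  1.93244820e-03,  1.83759940e-03, -1.15817382e-04,
       -6.47861991e-05, -1.31160633e-03,  8.10886825e-04]), 'tau': array([-5.88088242e-04, -6.25444007e+01,  4.86669329e-02, -3.91608739e+01,
        1.61418202e-02,  9.94781993e-03, -1.22779900e-05]), 'position': array([ 0.13925507, -0.6089149 ,  0.23850593]), 'ee_rot': array([ 0.44105606,  0.55334027, -0.44045004,  0.5525286 ]), 'ft_force': array([-0.74661846, -0.34183902,  0.7560728 ]), 'torque': array([-0.00154216,  0.02034137,  0.02309767]), 'grip_width': 0.9992320204066417}
0.008 ['MotionError', 'finger_overhang']
side {'fov_y': 52.87917239304033, 'cx': 320.34020636320383, 'cy': 198.27425604425306, 'distortion': array([-0.04009366,  0.        ,  0.        ,  0.        ,  0.        ]), 'R': array([[-0.78954097, -0.61363509, -0.0087767 ],
       [-0.38878032,  0.51119207, -0.76650671],
       [ 0.47484199, -0.60177625, -0.64217633]]), 't': array([0.
[... 243 characters left out ...]
996,  0.00451911],
       [-0.97542394, -0.07678755, -0.20652317],
       [ 0.20624647,  0.01160321, -0.97843127]]), 't': array([0.06690078, 0.61346726, 1.13346082])}
wrist {'fov_y': 63.78032723299068, 'cx': 319.643763328334, 'cy': 199.1278766790356, 'distortion': array([-0.04170446,  0.        ,  0.        ,  0.        ,  0.        ]), 'tool_from_camera': array([[ 4.13524697e-04, -3.20578381e-01,  9.47221901e-01,
        -1.34236669e-01],
       [ 6.60154841e-04, -9.47221688e-01, -3.20578597e-01,
         8.27317083e-02],
       [ 9.99999697e-01,  7.57880291e-04, -1.80068191e-04,
        -2.51547614e-04],
       [ 0.00000000e+00,  0.00000000e+00,  0.00000000e+00,
         1.00000000e+00]])}
```

View pics/top0.png

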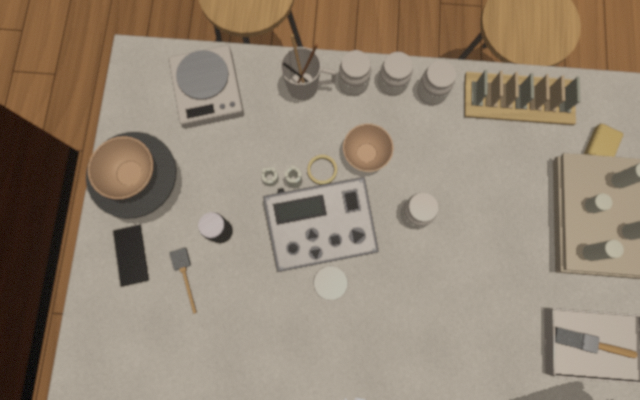

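View pics/side0.png

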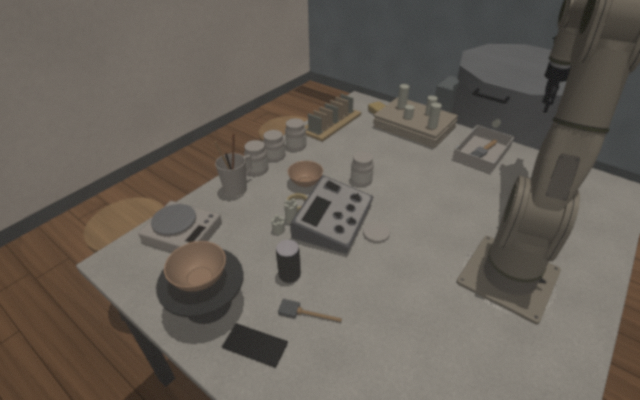

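```bash
cat > h.py <<'E'
import numpy as np, cv2
from scipy.spatial.transform import Rotation as Ro
from workcell import get_obs, camera
def K(c):
    f=c["img"].shape[0]/2/np.tan(np.radians(c["fov_y"]/2)); return np.array([[f,0,c["cx"]],[0,f,c["cy"]],[0,0,1]])
def pose(c,o=None):
    if "R" in c: return np.array(c["R"]),np.array(c["t"])
    T=np.eye(4);T[:3,:3]=Ro.from_quat(o["ee_rot"]).as_matrix();T[:3,3]=o["position"]
    W=np.linalg.inv(T@c["tool_from_camera"]); return W[:3,:3],W[:3,3]
def rays(c,px,o=None):
    R,t=pose(c,o)
    n=cv2.undistortPoints(np.array(px,float).reshape(-1,1,2),K(c),np.array(c["distortion"])).reshape(-1,2)
    d=np.c_[n,np.ones(len(n))]@R; return -R.T@t,d
def onz(c,px,z,o=None):
    p,d=rays(c,px,o); s=(np.asarray(z)-p[2])/d[:,2]; return p+s[:,None]*d
def proj(c,X,o=None):
    R,t=pose(c,o); return cv2.projectPoints(np.array(X,float).reshape(-1,1,3),cv2.Rodrigues(R)[0],t,K(c),np.array(c["distortion"]))[0].reshape(-1,2)
E
python3 - <<'E'
from h import *
c=camera("top"); im=c["img"]
cv2.imwrite("pics/topz.png",cv2.resize(im[160:285,250:390],None,fx=5,fy=4.5 and 5,interpolation=cv2.INTER_CUBIC)[:600])
print(onz(c,[[264,197],[364,178],[377,240],[278,270]],[.08,.08,.04,.04]).round(3))
o=get_obs(); print(Ro.from_quat(o["ee_rot"]).as_matrix().round(3))
E
```

```text
[[ 0.594  0.262  0.08 ]
 [ 0.662  0.018  0.08 ]
 [ 0.514 -0.028  0.04 ]
 [ 0.42   0.214  0.04 ]]
[[-0.     0.975  0.223]
 [ 0.001  0.223 -0.975]
 [-1.    -0.    -0.001]]
```

View pics/topz.png

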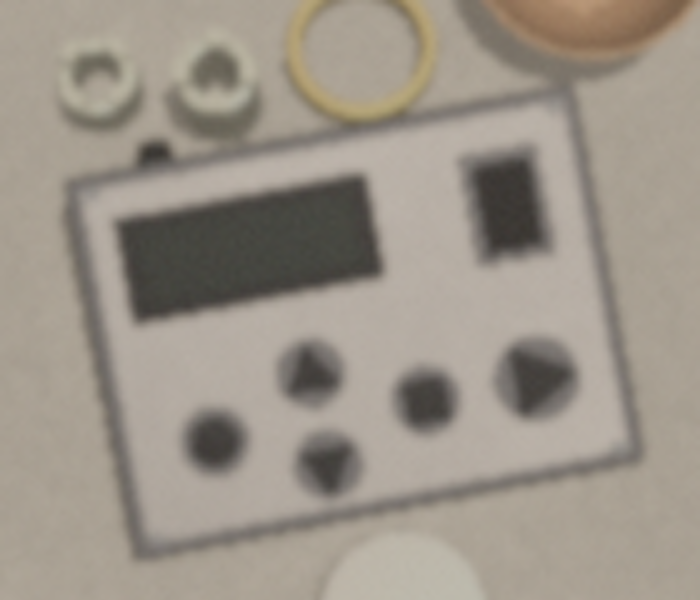

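Request:
play_rows --increments "-0.01 0.032 -0.024 0;-0.01 0.032 -0.024 0;-0.01 0.032 -0.024 0;-0.01 0.032 -0.024 0;-0.01 0.032 -0.024 0;-0.01 0.032 -0.024 0;0 0.032 -0.024 0;0 0.032 -0.024 0;0 0.032 -0.024 0;0 0.032 -0.024 0;0 0.019 -0.038 -0.007;0 0.019 -0.038 -0.007;0 0.019 -0.038 -0.007;0 0.019 -0.038 -0.007;0 0.019 -0.038 -0.007;0 0.019 -0.038 -0.007;0 0.019 -0.038 -0.007;0 0.019 -0.038 -0.007;0 0.019 -0.038 -0.007;0 0.019 -0.038 -0.007" --hand 1 --squeeze 20

```text
clock: 2.2
position: [0.496, 0.1352, 0.2992]
ee_rot: [0.424, 0.566, -0.424, 0.566]
ft_force: [0.3, -0.3, -0.6]
grip_width: -0.004
```

Run:
```python
from h import *
o=get_obs();c=camera("wrist"); cv2.imwrite("pics/w1.png",c["img"]); print(o["position"],Ro.from_quat(o["ee_rot"]).as_matrix().round(3))
np.savez("w1.npz",**{k:v for k,v in c.items()},position=o["position"],ee_rot=o["ee_rot"])
```

```text
[0.49598196 0.1352256  0.2992154 ] [[-0.001  0.96   0.281]
 [-0.001  0.281 -0.96 ]
 [-1.    -0.001  0.   ]]
```

View pics/w1.png

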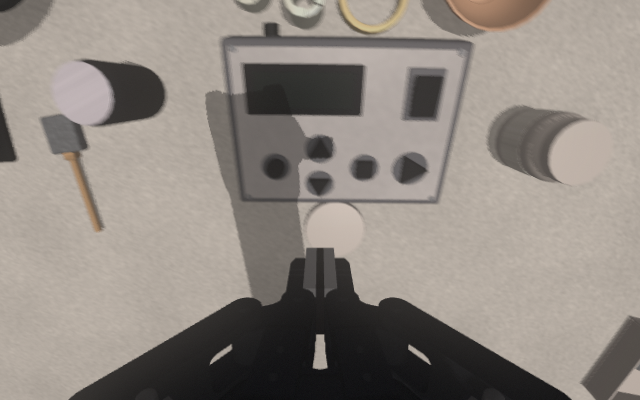

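Run:
```python
from h import *
D=dict(np.load("w1.npz")); c=D;o=D
im=c["img"]; g=im.max(2)
cv2.imwrite("pics/w1z.png",cv2.resize(im[25:210,210:480],None,fx=2.9,fy=2.9,interpolation=cv2.INTER_CUBIC))
m=(g<60).astype(np.uint8)
n,l,s,ce=cv2.connectedComponentsWithStats(m[:210])
for i in range(1,n):
    if s[i,4]>40 and 215<ce[i,0]<480: print(s[i],ce[i].round(1))
print(onz(c,[[222,38],[472,41],[439,203],[241,201]],[.08,.08,.04,.04],o).round(4))
```

```text
[ 245   65  116   50 5395] [301.6  89.5]
[411  76  30  40 903] [425.2  95.7]
[309 138  21  20 268] [319.1 149.9]
[265 158  21  21 350] [275.1 167.9]
[401 158  24  24 266] [410.7 169. ]
[357 161  15  16 214] [363.8 168.8]
[310 179  18  15 161] [318.4 183.8]
[[ 0.5968  0.2673  0.08  ]
 [ 0.666   0.0246  0.08  ]
 [ 0.486  -0.0297  0.04  ]
 [ 0.4161  0.2185  0.04  ]]
```

View pics/w1z.png

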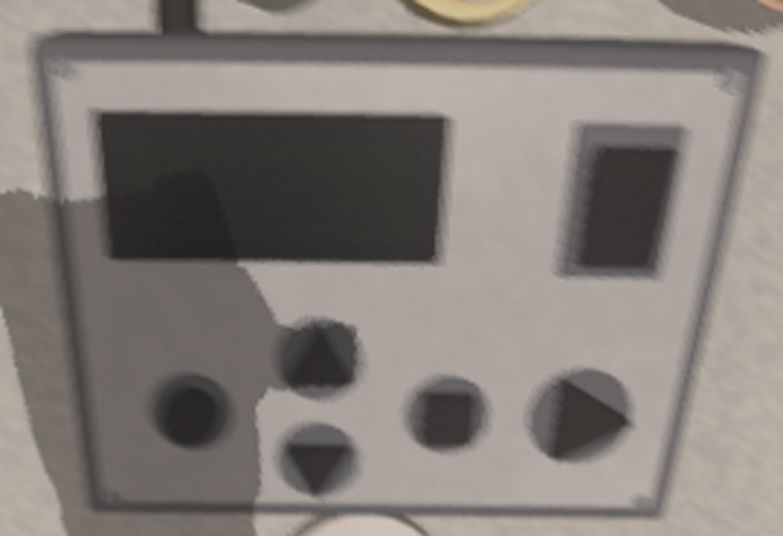

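```bash
cat > m.py <<'E'
from h import *
yaw=np.radians(15.6); u=np.array([np.cos(yaw),np.sin(yaw),0]); v=np.array([-u[1],u[0],0]); C=np.array([.541,.120,0])
a=np.radians(12); n=np.array([0,0,1])*np.cos(a)-u*np.sin(a); sl=u*np.cos(a)+np.array([0,0,1])*np.sin(a)
def onpanel(c,px,h,o):
    p,d=rays(c,px,o); P0=C+[0,0,.06]+n*h
    s=((P0-p)@n)/(d@n); return p+s[:,None]*d
def loc(P): return np.c_[(P-C-[0,0,.06])@sl,(P-C)@v,(P-C-[0,0,.06])@n]
E
python3 - <<'E'
from m import *
D=dict(np.load("w1.npz"))
names="up prog start stop down".split()
px=[[319.1,149.9],[275.1,167.9],[410.7,169],[363.8,168.8],[318.4,183.8]]
P=onpanel(D,px,.010,D); L=loc(P)
for a_,b,d in zip(names,P,L): print(a_,b.round(4),d.round(4))
Q=onpanel(D,[[425.2,95.7]],.008,D); print("rock",Q.round(4),loc(Q).round(4))
i=names.index; print("up-prog",(L[0]-L[1]).round(4),"down-prog",(L[4]-L[1]).round(4),"stop-start",(L[3]-L[2]).round(4))
# independent: top cam
c=camera("top"); Z=lambda x,y:(250+x/5,160+y/5)
px=[Z(310,378),Z(215,440),Z(537,378),Z(426,400),Z(329,462),Z(510,207)]
P=onpanel(c,px,.01,None)
print(P.round(4),loc(P).round(4))
E
```

```text
up [0.5129 0.1411 0.0657] [-0.0198  0.0279  0.01  ]
prog [0.4768 0.185  0.0608] [-0.0433  0.0798  0.01  ]
start [0.521  0.0299 0.061 ] [-0.0424 -0.0814  0.01  ]
stop [0.5054 0.0836 0.0608] [-0.043  -0.0254  0.01  ]
down [0.4712 0.1298 0.0565] [-0.0639  0.0282  0.01  ]
rock [[0.6025 0.0496 0.0768]] [[ 0.0429 -0.0843  0.008 ]]
up-prog [ 0.0235 -0.0519  0.    ] down-prog [-0.0206 -0.0516  0.    ] stop-start [-0.0006  0.0559  0.    ]
[[0.509  0.1359 0.0646]
 [0.4753 0.1803 0.0602]
 [0.5184 0.0237 0.0601]
 [0.5032 0.0779 0.0601]
 [0.4693 0.1234 0.0557]
 [0.6001 0.0436 0.078 ]] [[-0.025   0.0239  0.01  ]
 [-0.046   0.0757  0.01  ]
 [-0.0466 -0.0867  0.01  ]
 [-0.0467 -0.0304  0.01  ]
 [-0.0676  0.0225  0.01  ]
 [ 0.0393 -0.0895  0.01  ]]
```

Request:
play_rows --increments "0.01 0.0145 0.0187 0;0.03 0.0145 0.0187 0;0.03 0.0145 0.0187 0;0.03 0.0145 0.0187 0;0.03 0.0145 0.0187 0;0.03 0.0145 0.0187 0;0.01 0 0 0;0 0 0 0"

```text
clock: 3.1
position: [0.6153, 0.0566, 0.1224]
ee_rot: [0.421, 0.569, -0.42, 0.568]
ft_force: [0.1, 1.3, -0.8]
grip_width: -0.001
```

Run:
```python
from m import *
o=get_obs();c=camera("wrist"); cv2.imwrite("pics/w2.png",c["img"]); print(o["position"],o["ft_force"],Ro.from_quat(o["ee_rot"]).as_matrix().round(3))
np.savez("w2.npz",**{k:v for k,v in c.items()},position=o["position"],ee_rot=o["ee_rot"])
T=Ro.from_quat(o["ee_rot"]).as_matrix()
for q in ([.008,0,0],[.008,.011,0],[.008,-.011,0]): print(proj(c,o["position"]+T@np.array(q),o))
c=camera("top");cv2.imwrite("pics/t2.png",c["img"])
c=camera("side");cv2.imwrite("pics/s2.png",cv2.resize(c["img"][150:280,240:420],None,fx=4,fy=4))
```

```text
[0.6153287  0.05659095 0.1223785 ] [ 0.0540272   1.29653435 -0.77705338] [[-0.     0.956  0.293]
 [ 0.001  0.293 -0.956]
 [-1.     0.    -0.001]]
[[320.1079282 264.3761885]]
[[320.13350841 244.6778899 ]]
[[320.08335418 283.1737545 ]]
```

View pics/w2.png

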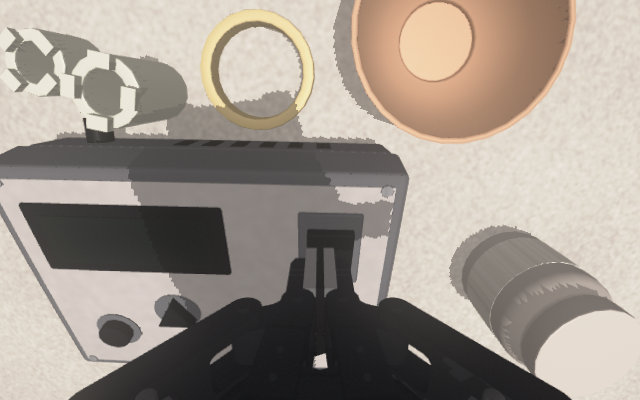

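View pics/s2.png

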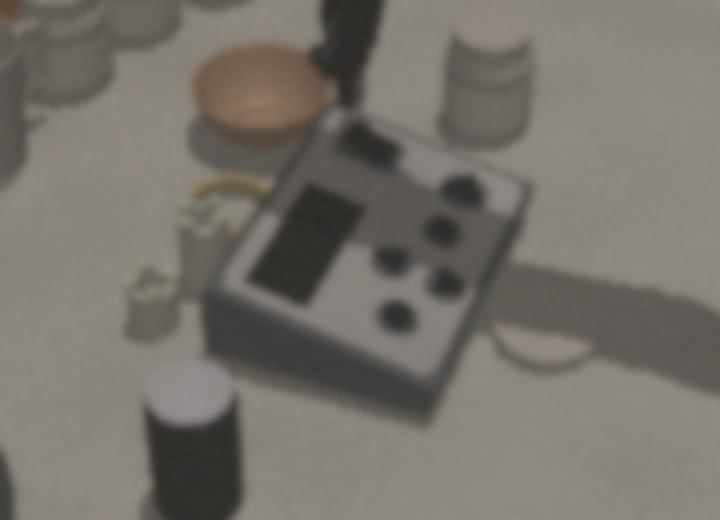

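Run:
```python
from m import *
D=dict(np.load("w2.npz"))
cv2.imwrite("pics/w2z.png",cv2.resize(D["img"][190:310,250:410],None,fx=5,fy=5,interpolation=cv2.INTER_CUBIC))
```

```text
(no output)
```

View pics/w2z.png

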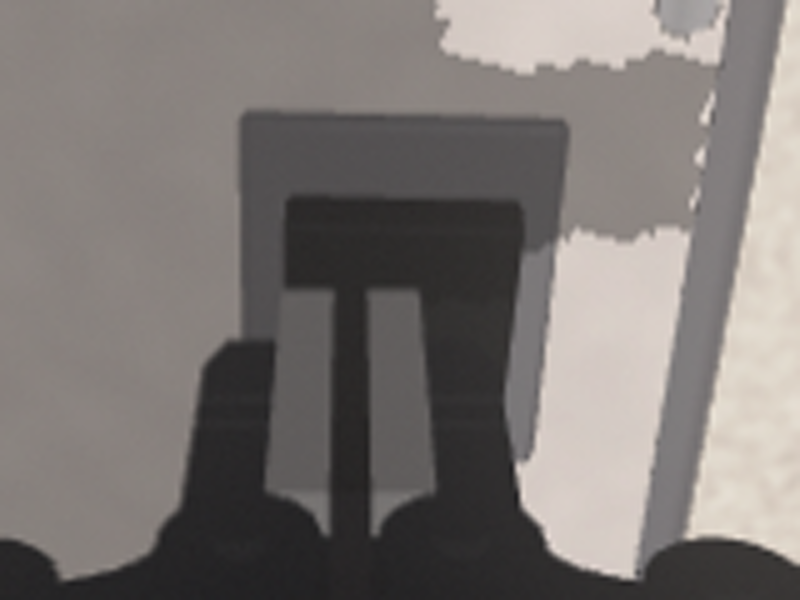

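Run:
```python
from m import *
D=dict(np.load("w2.npz"))
for h in (.008,.010,.012,.014):
    P=onpanel(D,[[307,237],[354.6,237]],h,D); print(h,np.linalg.norm(P[1]-P[0]).round(4),P.mean(0).round(4),loc(P).mean(0).round(4))
P=onpanel(D,[[307,229.5],[354.6,229.5]],.004,D);print(np.linalg.norm(P[1]-P[0]).round(4),loc(P).round(4))
# panel corner far right etc
P=onpanel(D,[[395,175],[0,178]],0,D);print(P,loc(P).round(4))
T=Ro.from_quat(D["ee_rot"]).as_matrix()
tip=D["position"]+T@np.array([.008,0,0]); print("tip",tip,loc(tip[None]),"far edge",loc((tip+T@[0,.011,0])[None]))
```

```text
0.008 0.0289 [0.6159 0.05   0.0795] [ 0.0562 -0.0875  0.008 ]
0.01 0.0285 [0.6169 0.0504 0.0818] [ 0.0577 -0.0874  0.01  ]
0.012 0.0281 [0.6179 0.0508 0.0841] [ 0.0592 -0.0873  0.012 ]
0.014 0.0277 [0.6189 0.0512 0.0863] [ 0.0608 -0.0872  0.014 ]
0.0292 [[ 0.0584 -0.073   0.004 ]
 [ 0.0593 -0.1021  0.004 ]]
[[0.66355666 0.0269884  0.07977399]
 [0.59281702 0.25110872 0.07810258]] [[ 0.0951 -0.1225 -0.    ]
 [ 0.0871  0.1123 -0.    ]]
tip [0.61532783 0.05660143 0.11437851] [[ 0.06465474 -0.08105136  0.04185057]] far edge [[ 0.07541154 -0.08077242  0.03956729]]
```

Request:
play_rows --increments "0 -0.0068 0.003 0;0 -0.0068 0.003 0;0.012 0 0 0;0.01 0 0 0;0 0 0 0"

```text
clock: 3.75
position: [0.6049, 0.0478, 0.106]
ee_rot: [0.422, 0.566, -0.417, 0.572]
ft_force: [-0.0, 0.4, 0.1]
grip_width: 0.001
```

Run:
```python
from m import *
o=get_obs();c=camera("wrist"); cv2.imwrite("pics/w3.png",cv2.resize(c["img"][190:310,250:410],None,fx=5,fy=5,interpolation=cv2.INTER_CUBIC)); print(o["position"],o["ft_force"])
```

```text
[0.60487552 0.04783856 0.10599565] [-0.00847065  0.42362029  0.10566684]
```

View pics/w3.png

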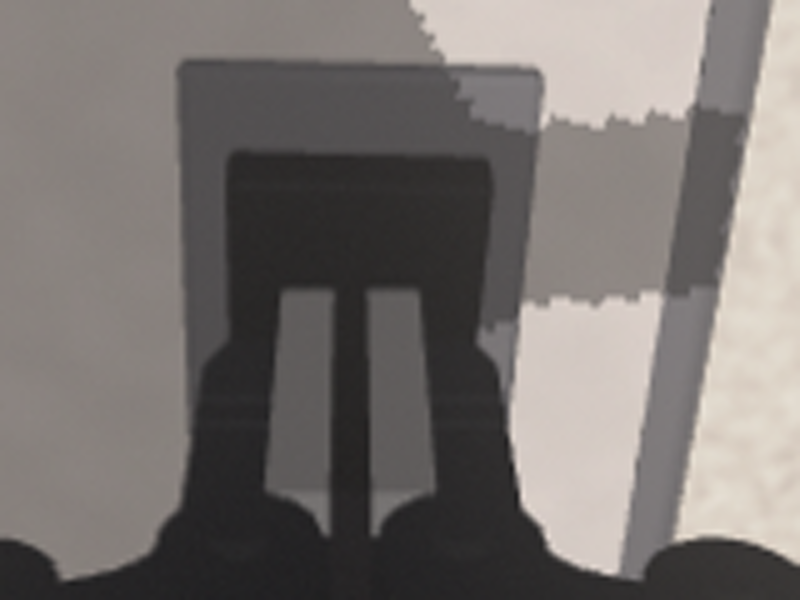

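Request:
play_rows --increments "0.005 0 0.001 0;0.005 0 0 0;0.003 0 0 0;0.002 0 0 0;0 0 0 0"

```text
clock: 4.3
position: [0.6074, 0.0479, 0.0913]
ee_rot: [0.423, 0.565, -0.416, 0.573]
ft_force: [-0.4, -0.3, -0.8]
grip_width: -0.001
```

Request:
play_rows --increments "0.002 0 0 0;0.002 0 0 0;0.002 0 0 0"

```text
clock: 4.6
position: [0.6082, 0.0481, 0.0896]
ee_rot: [0.423, 0.564, -0.416, 0.574]
ft_force: [-12.0, -3.5, 26.2]
grip_width: -0.001
```

Request:
play_rows --increments "-0.004 0 0 0;-0.012 0 0 0;-0.015 -0.01 0 0;-0.01 -0.01 0 0"

```text
clock: 5.0
position: [0.5869, 0.0426, 0.1312]
ee_rot: [0.422, 0.566, -0.417, 0.573]
ft_force: [-0.5, 0.5, 0.0]
grip_width: 0.0
```

Run:
```python
from m import *
o=get_obs();c=camera("wrist"); cv2.imwrite("pics/w4.png",cv2.resize(c["img"][160:310,240:420],None,fx=4,fy=4,interpolation=cv2.INTER_CUBIC)); print(o["position"],o["ft_force"])
np.savez("w4.npz",**{k:v for k,v in c.items()},position=o["position"],ee_rot=o["ee_rot"])
```

```text
[0.58694459 0.04256072 0.13124486] [-0.52948551  0.53208315  0.01159854]
```

View pics/w4.png

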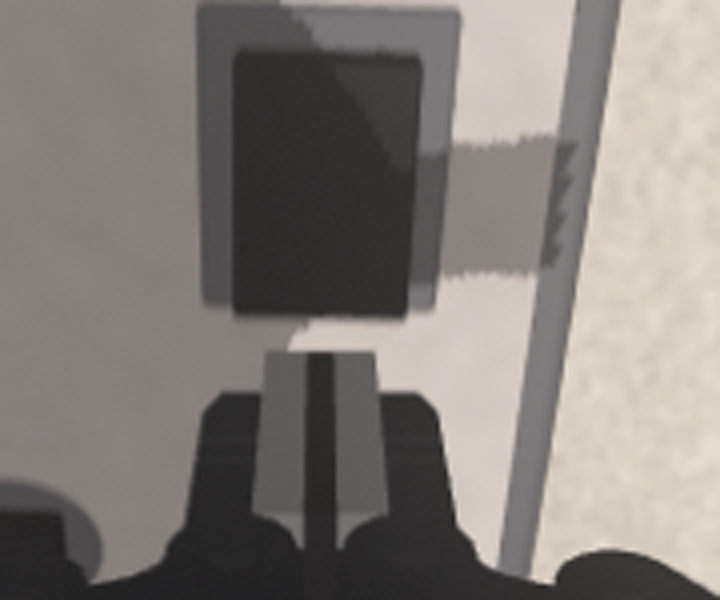

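```bash
python3 - <<'E'
from m import *
D=dict(np.load("w4.npz"))
Z=lambda x,y:(240+(x+.5)/4-.5,160+(y+.5)/4-.5)
# rocker top corners FL,FR,NR,NL
px=np.array([Z(233,53),Z(421,56),Z(408,318),Z(234,316)])
for hf,hn in ((.0125,.0065),(.0065,.0125),(.0095,.0095),(.006,.013)):
    A=onpanel(D,px[:2],hf,D);B=onpanel(D,px[2:],hn,D)
    print(hf,hn,"widths",np.linalg.norm(A[0]-A[1]).round(4),np.linalg.norm(B[0]-B[1]).round(4),"len",(loc(A).mean(0)-loc(B).mean(0)).round(4),loc(A).mean(0).round(4),loc(B).mean(0).round(4))
S=np.array([Z(198,7),Z(461,12),Z(435,310),Z(203,305)])
P=onpanel(D,S,0.002,D);print(loc(P).round(4))
E
python3 - <<'E'
import cv2
from h import *
D=dict(np.load("w4.npz"))
cv2.imwrite("pics/w4b.png",D["img"])
E
```

```text
0.0125 0.0065 widths 0.0271 0.0293 len [0.0516 0.0007 0.006 ] [ 0.0656 -0.0867  0.0125] [ 0.014  -0.0874  0.0065]
0.0065 0.0125 widths 0.028 0.0283 len [ 0.0442  0.0004 -0.006 ] [ 0.0627 -0.0868  0.0065] [ 0.0185 -0.0873  0.0125]
0.0095 0.0095 widths 0.0276 0.0288 len [ 0.0479  0.0006 -0.    ] [ 0.0641 -0.0868  0.0095] [ 0.0163 -0.0874  0.0095]
0.006 0.013 widths 0.0281 0.0282 len [ 0.0436  0.0004 -0.007 ] [ 0.0625 -0.0869  0.006 ] [ 0.0189 -0.0873  0.013 ]
[[ 0.0678 -0.0673  0.002 ]
 [ 0.0683 -0.1068  0.002 ]
 [ 0.0127 -0.1071  0.002 ]
 [ 0.0125 -0.0672  0.002 ]]
```

View pics/w4b.png

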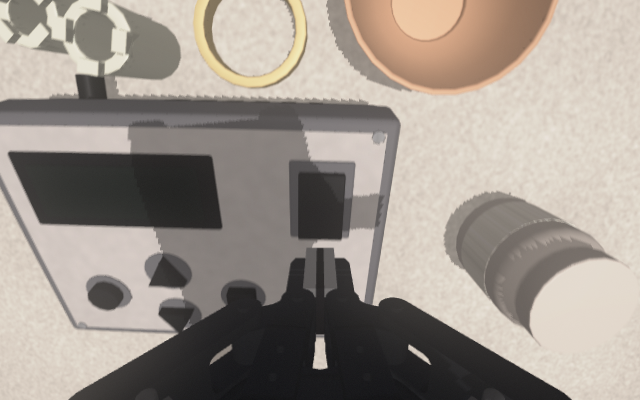

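Request:
play_rows --increments "0 -0.0127 -0.0278 0;0 -0.0127 -0.0278 0;0 -0.0127 -0.0278 0;0 -0.0127 -0.0278 0;0 -0.0127 -0.0278 0;0 -0.0127 -0.0278 0;0.015 0 0 0;0.01 0 0 0;0 0 0 0"

```text
clock: 5.95
position: [0.4619, 0.1824, 0.1056]
ee_rot: [0.423, 0.564, -0.417, 0.574]
ft_force: [-0.3, -0.8, -0.3]
grip_width: -0.001
```

```bash
cat > snap.py <<'E'
from m import *
import sys
k=sys.argv[1]
o=get_obs();c=camera("wrist"); cv2.imwrite(f"pics/{k}.png",cv2.resize(c["img"][190:310,240:400],None,fx=5,fy=5,interpolation=cv2.INTER_CUBIC)); print(o["position"],o["ft_force"])
print(Ro.from_quat(o["ee_rot"]).as_matrix().round(3))
np.savez(k+".npz",**{k:v for k,v in c.items()},position=o["position"],ee_rot=o["ee_rot"])
E
python3 snap.py w5
```

```text
[0.46186173 0.18237958 0.10557225] [-0.31506179 -0.77997735 -0.29948712]
[[ 0.016  0.956  0.294]
 [-0.003  0.294 -0.956]
 [-1.     0.015  0.007]]
```

View pics/w5.png

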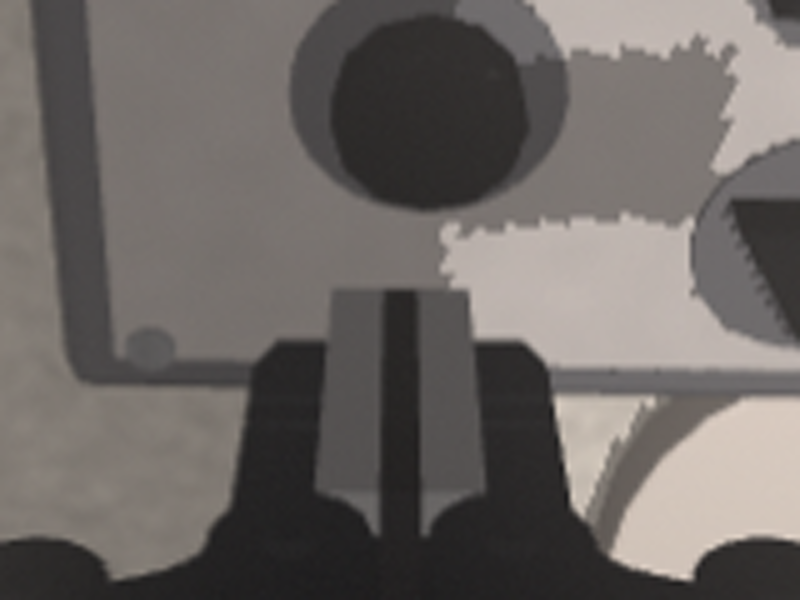

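Run:
```python
from m import *
D=dict(np.load("w5.npz"))
P=onpanel(D,[[325.9,212.3],[306.2,212.3],[345.5,212.3]],.01,D); print(P.round(4),loc(P).round(4),np.linalg.norm(P[1]-P[2]))
T=Ro.from_quat(D["ee_rot"]).as_matrix(); print(((P[0]-D["position"])@T).round(4))
```

```text
[[0.4767 0.183  0.0607]
 [0.4733 0.1942 0.0606]
 [0.4802 0.1718 0.0607]] [[-0.0438  0.0779  0.01  ]
 [-0.0441  0.0897  0.01  ]
 [-0.0435  0.0662  0.01  ]] 0.02348414040102064
[0.0451 0.0137 0.0035]
```

Request:
play_rows --increments "0 0.005 0.002 0;0 0.004 0.0015 0;0.01 0 0 0;0.01 0 0 0;0.006 0 0 0;0 0 0 0"

```text
clock: 6.6
position: [0.4753, 0.1792, 0.0781]
ee_rot: [0.425, 0.563, -0.419, 0.573]
ft_force: [-0.9, 0.2, 1.1]
grip_width: -0.002
```

```bash
python3 snap.py w6
```

```text
[0.4753334  0.17917128 0.07812611] [-0.85552529  0.20349304  1.14881123]
[[ 0.016  0.957  0.289]
 [-0.002  0.289 -0.957]
 [-1.     0.015  0.007]]
```

View pics/w6.png

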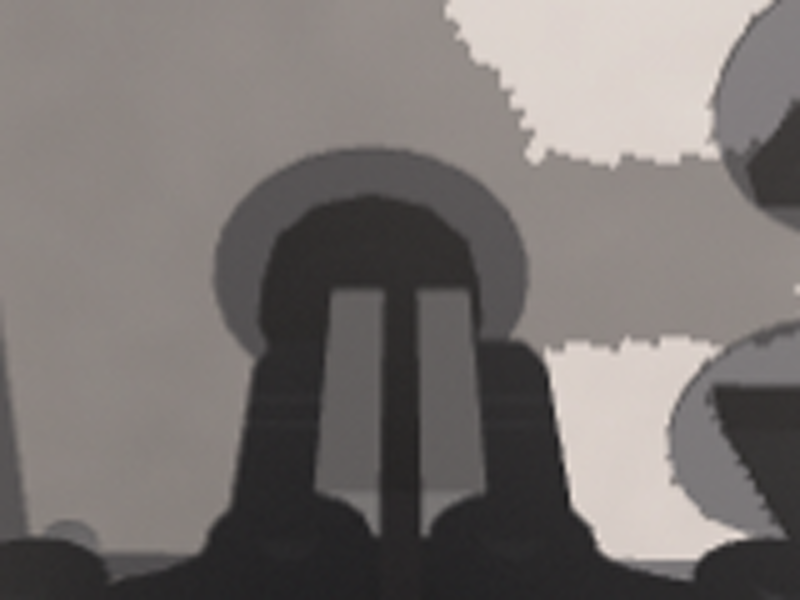

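Request:
play_rows --increments "0.003 -0.001 -0.003 0;0.002 0 0 0;0 0 0 0"

```text
clock: 6.95
position: [0.4735, 0.1824, 0.0734]
ee_rot: [0.425, 0.562, -0.418, 0.573]
ft_force: [0.3, 0.8, 0.2]
grip_width: -0.001
```

Request:
play_rows --increments "0.001 0 0 0;0.001 0 0 0"

```text
clock: 7.15
position: [0.4738, 0.1826, 0.0717]
ee_rot: [0.425, 0.562, -0.418, 0.573]
ft_force: [0.1, -0.2, 0.9]
grip_width: 0.001
```

Request:
play_rows --increments "0.001 0 0 0;0.001 0 0 0;0.001 0 0 0"

```text
clock: 7.45
position: [0.4742, 0.1827, 0.0689]
ee_rot: [0.425, 0.562, -0.418, 0.573]
ft_force: [0.1, 0.2, 2.8]
grip_width: 0.005
```

Request:
play_rows --increments "0.001 0 0 0;0.001 0 0 0"

```text
clock: 7.65
position: [0.4746, 0.1828, 0.0671]
ee_rot: [0.425, 0.562, -0.418, 0.574]
ft_force: [-0.8, 0.1, 4.6]
grip_width: 0.001
```

Request:
play_rows --increments "0.001 0 0 0;0.001 0 0 0"

```text
clock: 7.85
position: [0.4749, 0.1829, 0.0654]
ee_rot: [0.425, 0.562, -0.418, 0.574]
ft_force: [-1.2, -0.2, 6.7]
grip_width: -0.002
```

Request:
play_rows --increments "-0.002 0 0 0;-0.004 0 0 0;-0.01 0 0 0;-0.02 0 0 0;-0.02 -0.01 0 0;0 0 0 0"

```text
clock: 8.45
position: [0.4631, 0.1802, 0.124]
ee_rot: [0.425, 0.563, -0.418, 0.573]
ft_force: [-0.1, 0.4, 0.1]
grip_width: -0.001
```

```bash
python3 snap.py w7
python3 - <<'E'
import numpy as np,cv2
cv2.imwrite("pics/w7f.png",np.load("w7.npz")["img"])
E
```

```text
[0.46307242 0.18023732 0.12403005] [-0.13218412  0.41284365  0.14347837]
[[ 0.018  0.957  0.29 ]
 [-0.001  0.29  -0.957]
 [-1.     0.017  0.006]]
```

View pics/w7f.png

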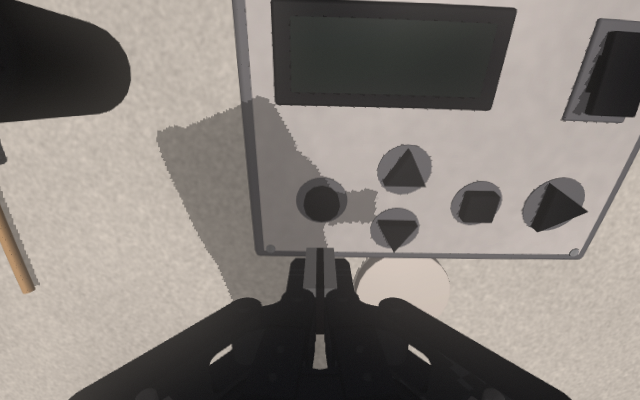

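Request:
play_rows --increments "0 0 0.026 0;0 0 0.026 0;0 0 0.026 0;0 0 0.026 0;0 0 0.026 0;0 0 0.026 0;0.012 0 0 0;0 0 0 0"

```text
clock: 9.3
position: [0.5101, 0.0241, 0.1075]
ee_rot: [0.424, 0.563, -0.419, 0.572]
ft_force: [-0.2, 0.1, -0.6]
grip_width: -0.002
```

```bash
python3 snap.py w8
```

```text
[0.51013613 0.02409283 0.10746997] [-0.24461428  0.14709928 -0.5759688 ]
[[ 0.015  0.957  0.29 ]
 [-0.001  0.29  -0.957]
 [-1.     0.014  0.005]]
```

View pics/w8.png

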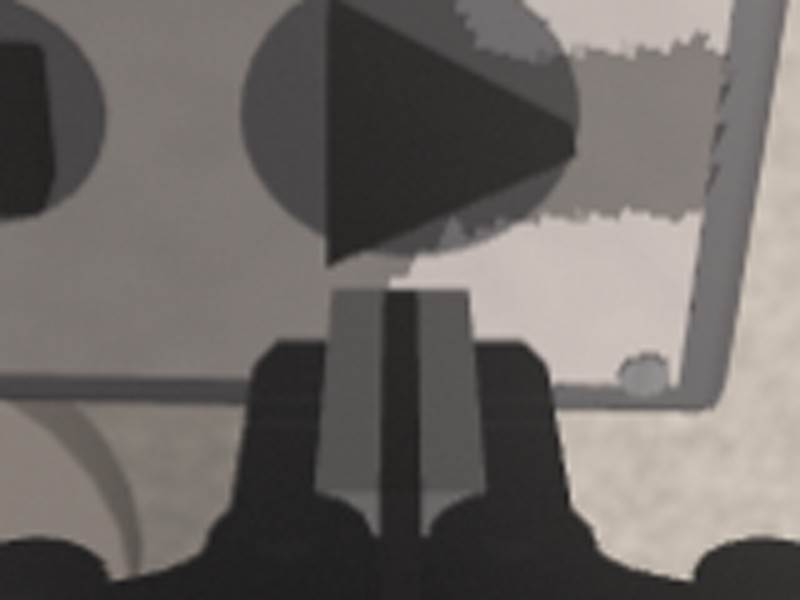

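Run:
```python
from m import *
D=dict(np.load("w8.npz"))
P=onpanel(D,[[321.9,216.6],[305.4,216.6],[355,218.5],[305.4,243.5]],.01,D); print(P.round(4),loc(P).round(4))
T=Ro.from_quat(D["ee_rot"]).as_matrix(); print(((P-D["position"])@T).round(4))
```

```text
[[0.521  0.026  0.0607]
 [0.5181 0.0355 0.0607]
 [0.5255 0.0063 0.0606]
 [0.4988 0.0301 0.0564]] [[-0.0434 -0.0852  0.01  ]
 [-0.0437 -0.0752  0.01  ]
 [-0.0444 -0.1054  0.01  ]
 [-0.0641 -0.0752  0.01  ]]
[[ 0.0469  0.0103  0.0011]
 [ 0.0469  0.0103 -0.0089]
 [ 0.0472  0.0089  0.0213]
 [ 0.0508 -0.0098 -0.0093]]
```

Request:
play_rows --increments "0 0.003 -0.002 0;0 0.001 -0.001 0;0.01 0 0 0;0.01 0 0 0;0.006 0 0 0;0 0 0 0"

```text
clock: 9.95
position: [0.5139, 0.0319, 0.0803]
ee_rot: [0.423, 0.564, -0.417, 0.574]
ft_force: [-0.0, 0.5, 0.2]
grip_width: -0.003
```

```bash
python3 snap.py w9
```

```text
[0.51391579 0.03193077 0.08034316] [-0.04726641  0.46114641  0.1502889 ]
[[ 0.016  0.955  0.295]
 [-0.001  0.295 -0.955]
 [-1.     0.015  0.005]]
```

View pics/w9.png

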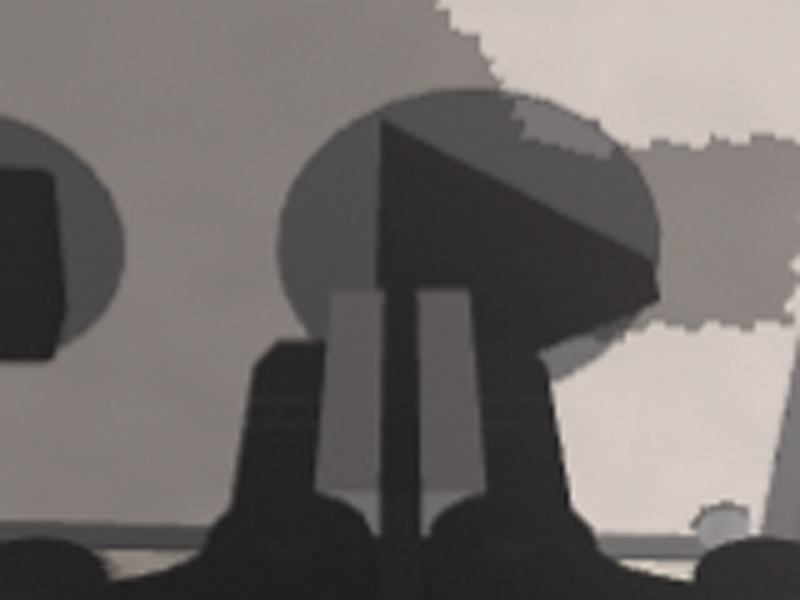

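Request:
play_rows --increments "0 0 0.004 0;0.002 0 0.003 0;0.002 0 0 0;0 0 0 0"

```text
clock: 10.4
position: [0.5169, 0.0242, 0.077]
ee_rot: [0.423, 0.564, -0.417, 0.574]
ft_force: [0.1, 1.2, -0.1]
grip_width: 0.005
```

```bash
python3 snap.py w10
```

```text
[0.51686562 0.02419694 0.07702522] [ 0.05172479  1.24323933 -0.07816513]
[[ 0.017  0.956  0.294]
 [-0.001  0.294 -0.956]
 [-1.     0.016  0.006]]
```

View pics/w10.png

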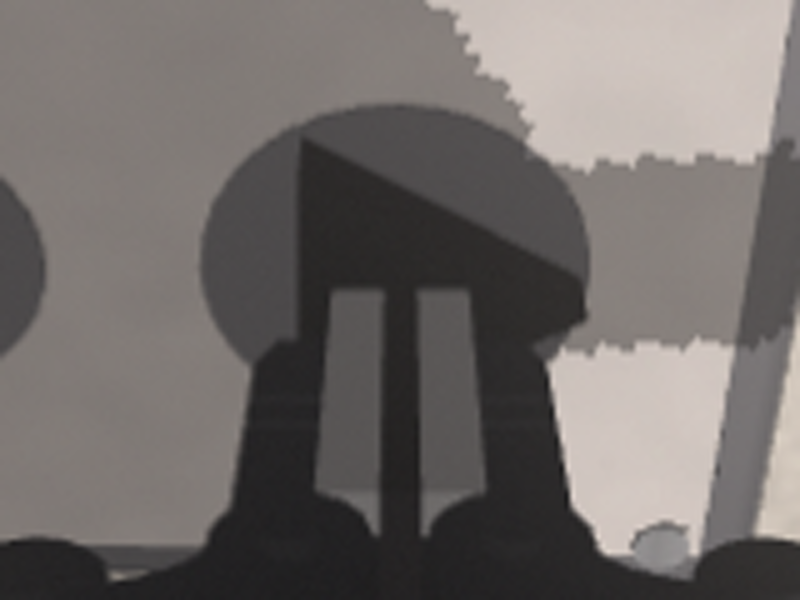

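Tip (columns 330–470) now lies within the triangle (300–585). Pressing.

Request:
play_rows --increments "0.002 0 0 0;0.002 0 0 0;0.001 0 0 0;0.001 0 0 0"

```text
clock: 10.85
position: [0.5172, 0.0244, 0.071]
ee_rot: [0.423, 0.564, -0.416, 0.574]
ft_force: [-0.0, 0.7, -0.4]
grip_width: -0.002
```

Request:
play_rows --increments "0.001 0 0 0;0.001 0 0 0"

```text
clock: 11.05
position: [0.5174, 0.0245, 0.069]
ee_rot: [0.424, 0.563, -0.416, 0.574]
ft_force: [0.2, -0.0, 2.7]
grip_width: -0.003
```

Request:
play_rows --increments "0.001 0 0 0;0.001 0 0 0"

```text
clock: 11.25
position: [0.5178, 0.0246, 0.0672]
ee_rot: [0.424, 0.563, -0.416, 0.575]
ft_force: [-0.6, 0.6, 4.2]
grip_width: -0.003
```

Request:
play_rows --increments "0.001 0 0 0;0.001 0 0 0"

```text
clock: 11.45
position: [0.5182, 0.0247, 0.0655]
ee_rot: [0.424, 0.563, -0.416, 0.575]
ft_force: [-1.6, 0.2, 5.8]
grip_width: 0.001
```

Request:
play_rows --increments "-0.002 0 0 0;-0.004 0 0 0;-0.01 0 0 0;-0.03 0 0 0;-0.04 -0.01 0 0;-0.04 -0.02 0 0;-0.04 -0.02 0 0;-0.03 -0.02 0 0;0 0 0 0;0 0 0 0"

```text
clock: 12.45
position: [0.444, 0.0051, 0.2709]
ee_rot: [0.423, 0.564, -0.415, 0.575]
ft_force: [0.0, -0.3, -0.4]
grip_width: 0.005
```

```bash
python3 snap.py w11
python3 - <<'E'
from m import *
D=dict(np.load("w11.npz")); cv2.imwrite("pics/w11f.png",D["img"])
c=camera("top"); a=cv2.imread("pics/top0.png"); 
cv2.imwrite("pics/t11.png",np.hstack([cv2.resize(i[110:285,240:460],None,fx=1.8,fy=1.8) for i in (a,c["img"])]))
d=cv2.absdiff(a,c["img"]).max(2); cv2.imwrite("pics/d11.png",np.clip(d.astype(int)*4,0,255).astype(np.uint8))
E
```

```text
[0.44403257 0.00509097 0.27088563] [ 0.00073294 -0.28094965 -0.35911179]
[[ 0.02   0.954  0.298]
 [-0.001  0.298 -0.955]
 [-1.     0.019  0.007]]
```

View pics/w11f.png

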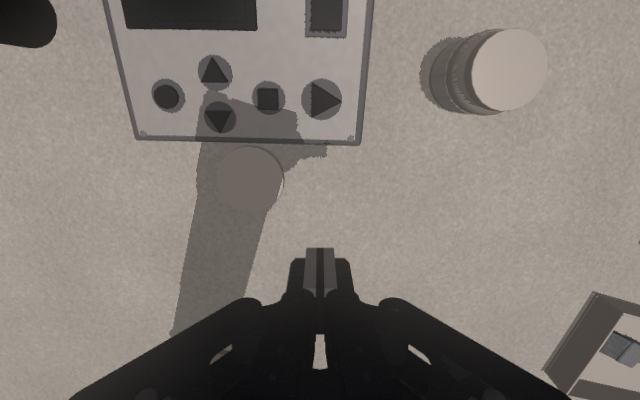

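View pics/d11.png

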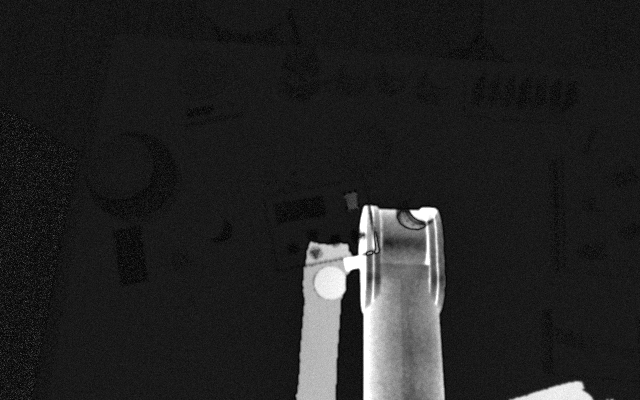

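View pics/t11.png

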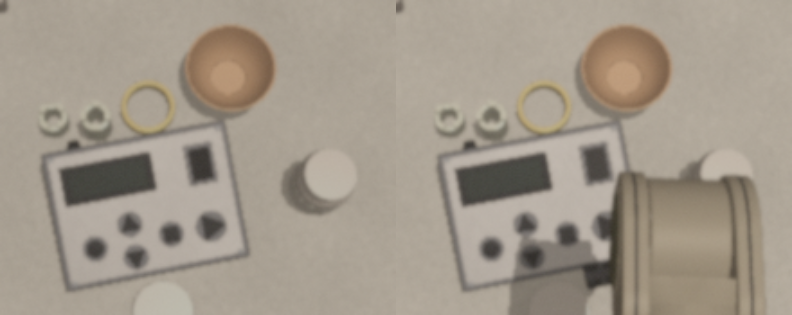

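Run:
```python
from workcell import workorder,get_obs
o=get_obs(); print(o["clock"],abs(o["joint_velocities"]).max(),o["ft_force"]); print(workorder.hand_in())
```

```text
12.55 0.027072395050127214 [ 0.51636638 -0.22807853 -0.07914308]
the job is handed in; nothing more can be done
None
```

I started the firing in the order asked: mains rocker on, programme key pressed and released, then start key pressed and released. I handed the job in at about 12.5 s on the robot's clock, and the hand-in gives no verdict.

- **Rocker:** after the press, its corner positions in the wrist picture fit only the on position, with the far half down. However, the press ended at about 26 N vertically against the stop, against a stiffness of about 2 N. That was firmer than the light press you asked for.
- **Programme key:** I pressed it to about 6.7 N, which is close to full travel (about 5 mm), and it was back up in the next picture.
- **Start key:** I pressed it to about 5.8 N, about 4.5 mm down and past the 4 N where it counts. It was up again in the last wrist picture.
- **Surroundings:** comparing the top pictures before and after, nothing visible had moved; only the rocker looked different. The arm hid the right edge of the console and part of the jar from the top camera, but the wrist camera saw both. The wrist force at the end was under 1 N, and the hand was about 0.2 m above the bench, clear of everything.
- **Disagreement:** the wrist and top cameras differed by about 6 mm sideways on the key positions. I settled this with close-up wrist pictures before each press.

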